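# Plug a test gauge into the air coupling and prove the lock with a tug

### The arm

A 6-joint arm with a two-finger parallel gripper is mounted at the origin on the work surface; the furniture and walls round the work are solid. World frame = base frame: x ahead of the robot, y to its left, z up, the work surface at z = 0. Lengths are in m, angles in rad, forces in N, time in s.
With the tool pointing down it reaches from about 0.275 to 0.75 m from the base axis. Payload 10.2 kg.
Tool frame: the origin (TCP) lies midway between the tips of the shut fingers; the grasp point (between the pads) lies 19 mm behind it (env.hold_point_z is the distance from the TCP to the grasp point, in m); z points along the fingers, y is the line along which they close (so a half turn about z gives the same grasp; the last joint's range is limited). The gripper opens to 85 mm and grips with 20 to 120 N. Pads are 22 mm wide; open, the fingers measure 114 mm over their backs; the gripper's body (76 mm by 85 mm) begins 54 mm behind the grasp point. The pads swing forward as they close: fully open they stand 13 mm farther back than shut.
Start: joints at [-1.521, 0.313, 1.498, -0, 1.331, -0.223], TCP at [0.141, -0.506, 0.231] pointing down, gripper open.
Joint ranges: [-2.94, 2.94], [-0.97, 2.17], [0.19, 2.56], [-1.23, 4.37], [0.02, 3.11], [-2.88, 2.88]. Speed limits (rad/s): [2.39, 2.39, 3.01, 3.14, 3.14, 3.14].

### API

Orientations are given as a unit quaternion [x, y, z, w].
In Python, from bench import env, kinematics, monitor, eyes, job gives the robot as it stands. The module is installed in compiled form; this text tells all that it offers. Calls block until the motion is done:
- env.reach(position, orientation): joint-space move of the TCP to a pose.
- env.movel(position, velocity=0.15, frame=None, guard=None): straight line of the TCP; frame=None keeps the orientation; velocity is the mean speed in m/s. With guard (N) it stops when the force on the tool has changed by that much, and returns True; else False.
- env.set_joints(angles): joint-space move.
- env.release() and env.close_gripper(effort=None): open the fingers fully, or close them until they stop; effort is the grip in N (None keeps the last).
- env.hold(seconds).
- kinematics.ik(position, orientation): joint angles nearest the present ones, or None.
- monitor.sense(): the state.
- eyes.grab_frame(name): name is "side" or "top"; returns a dict with "frame" (400x640x3 uint8, red, green, blue), "mtx" (3x3 intrinsics, pixels), "view" (4x4, takes a point from world to camera coordinates). Camera axes: x right, y down, z forward; pixel columns grow to the right and rows downward; lengths in m; the calibration is good to about 2 mm. A picture is of the moment at which its call begins. There is no depth.
A pose or a line that the arm cannot do raises env.MotionError and nothing moves.
- job.hand_in(): hands the job in; it is judged then, once.
The state is a dict: "clock": time; "joints": joint angles; "qvel": joint speeds; "joint_efforts": joint torques, N m; "position": TCP position; "ee_rot": TCP orientation; "contact_force": force on the tool from outside, world axes, zero at the start; "ft_torque": the same for the moment, N m; "finger_gap": opening from 0.0 (shut) to 1.0 (fully open); "gripper_force": force on a finger pad.
Only numpy, scipy, OpenCV 4.12 (cv2) and the standard library are available. Lean on these libraries where they do the work, as an engineer would, in place of code of your own. Each camera call takes 0.05 s, during which the arm holds its last target. There are 200 camera calls.

### The job

Take the round pressure gauge out of the wooden rack, plug it into the open quick coupling on the bench manifold and press it fully home, without forcing it, until the coupling locks. Before any air goes on, prove the lock: pull the gauge straight up with about 15 N for a good second (never more than 22 N), then let go and leave it locked in the coupling; leave the other fittings in the rack.

Things in the scene. Friction and masses are not known exactly. Their poses are not given: they have to be found in the camera images.
- gauge_center (a point): Pressure gauge: black rubber-booted drum 50 mm across and 30 mm tall, white dial facing up, about 160 g, on a steel plug pointing straight down. This point: centre of the drum, on its axis, half-way up (15 mm below its top). Grasp the drum across its diameter from above; it is round, so any direction serves. Tug and push along its axis.
- gauge_tip (a point): Lower tip of the gauge's plug, on the same axis 75 mm below the drum centre. From the tip up: nose widening from 8 to 16 mm over 5 mm, locking collar 16 mm across up to 14 mm, neck 9 mm across from 14 to 26 mm, guide 16 mm across from 26 to 46 mm, hexagon 25 mm over corners from 46 to 54 mm, drum from 60 to 90 mm. Its z axis points up the gauge.
- gauge: The whole gauge as a  origin at the plug's lower tip, z up along the gauge. In the rack its hexagon rests on the rack's top, tip hanging 4 mm above the bench.
- coupling_mouth (a point): Centre of the open mouth of the quick coupling standing on the manifold, 88 mm above the bench; bore 17.6 mm across, axis vertical. Depths of the plug's tip below it: at 18 mm the nose meets the pawls, which give way under some 5 to 8 N; at 38 mm they snap shut over the collar; from 39 mm a rubber seal yields at 4 N per mm, solid at 43 mm. Let go, the locked gauge rests at 39 to 40 mm.
- lock_sleeve: Knurled steel locking sleeve round the coupling, 36 mm across, with four small sprung pawls inside. Origin on the axis, level with the mouth when at rest; z up. A locked gauge has 1 to 1.5 mm of play, then the pawls hold its collar and the sleeve rides up on its stiff spring: starts at about 4 N, then 18 N per mm, solid stop at 2 mm. It springs back when released.
- manifold: Aluminium air manifold block 150 x 46 x 35 mm on a steel base plate, bolted to the bench; does not move. Origin on the bench, on the coupling's axis; its x axis runs along the block away from the coupling, past a second outlet closed by a low brass hexagon plug (85 mm away) to the inlet nipple.
- rack: Light wooden block 60 x 225 x 50 mm, fixed to the bench, origin under its centre, long side along its y axis; three 20 mm holes at y = -75, 0 and +75 mm, in which the gauge and two other fittings stand in any order.
- nozzle_center (a point): A slim steel blow nozzle standing in the rack (20 mm across below, a 7 mm tube above, top 116 mm over the bench); leave it there. Point on its axis 79 mm above the bench.
- silencer_center (a point): A brass silencer with a domed top standing in the rack (31 mm across, top 96 mm over the bench); leave it there. Point on its axis 79 mm above the bench.

How it is judged:
On the way, in this order (a step that is already met when the one before it is completed fails the run):
1. the gauge is pressed home in the coupling, its collar below the locking pawls (z of gauge_tip in the frame of lock_sleeve below -0.0385 m and horizontal distance between gauge_tip and coupling_mouth below 0.003 m and angle between gauge's own z axis and vertical below 0.08 rad), for 0.1 s.
2. the locked gauge is pulled up against the lock with at least 11 N for half a second, and stays locked (contact force between gauge and lock_sleeve above 11 N and z of gauge_tip in the frame of lock_sleeve below -0.036 m), for 0.5 s.
At the end, for the whole second after the job is handed in: The gauge stands upright (within 0.08 rad) in the coupling, on its axis within 3 mm, its tip at least 36 mm below the mouth, locked, at rest and let go; the other two fittings stand in the rack within 20 mm of where they were (z of gauge_tip in the frame of coupling_mouth below -0.036 m and horizontal distance between gauge_tip and coupling_mouth below 0.003 m and angle between gauge's own z axis and vertical below 0.08 rad and linear speed of gauge below 0.01 m/s and distance of each of nozzle_center, silencer_center from where it was at the start of the episode below 0.02 m); the robot touches nothing.
It fails at once if the lock is tugged with more than 22 N (contact force between gauge and lock_sleeve above 22 N).
It fails at once if the gauge is pressed against the manifold with more than 35 N (contact force between gauge and manifold above 35 N).
It fails at once if another fitting is taken or knocked out of the rack (distance of any of nozzle_center, silencer_center from where it was at the start of the episode above 0.02 m).
It also fails if it takes over 69 s, if anything falls off the work surface, if the arm or the gripper's body presses on something with over 40 N, if the wrist force passes 120 N, or if a joint passes its speed limit or range.

## Working session

There is one attempt and no reset: what is moved stays moved. The work goes in short steps, each a Python script; the robot and the scene stay as the last script left them, time stands still between calls to the robot, and variables do not carry over. Pictures are saved under pics/ and viewed, at most 10 in all, crops included, and the job is handed in when it is done.

```bash
mkdir -p pics; ls; cat > h.py <<'E'
import numpy as np, cv2
from bench import env, kinematics, monitor, eyes, job
def snap(name, fn=None):
    f=eyes.grab_frame(name)
    if fn: cv2.imwrite('pics/'+fn, cv2.cvtColor(f["frame"],cv2.COLOR_RGB2BGR))
    return f
def ray(f,u,v):
    V=np.array(f["view"]);R=V[:3,:3];t=V[:3,3]
    d=R.T@np.linalg.solve(np.array(f["mtx"]),[u,v,1.]); return -R.T@t,d/np.linalg.norm(d)
def onplane(f,u,v,z):
    c,d=ray(f,u,v); return c+d*(z-c[2])/d[2]
def proj(f,p):
    V=np.array(f["view"]);q=np.array(f["mtx"])@(V[:3,:3]@np.array(p)+V[:3,3]); return q[:2]/q[2]
def cross(r1,r2):
    (a,u),(b,v)=r1,r2
    s=np.linalg.lstsq(np.c_[u,-v],b-a,rcond=None)[0]; p,q=a+s[0]*u,b+s[1]*v
    return (p+q)/2,np.linalg.norm(p-q)
E
python3 - <<'E'
from h import *
for n in("top","side"):
    f=snap(n,n+'0.png'); print(n,ray(f,320,200),np.array(f["mtx"])[0,0])
s=monitor.sense();print(s["clock"],s["position"],s["ee_rot"],s["contact_force"],s["finger_gap"],env.hold_point_z)
E
```

```text
pics
top (array([0.3424509 , 0.02976731, 0.9138733 ]), array([ 0.17979385, -0.02049267, -0.98349083])) 438.1232858491218
side (array([ 0.31411254, -0.77583177,  0.45552734]), array([ 0.15678686,  0.89949737, -0.40782638])) 468.9148895825759
0.1 [ 0.14140091 -0.50537254  0.23079669] [ 9.90713372e-01  1.35965755e-01  3.33046745e-05 -5.72440319e-04] [-0.22065552 -0.22151244  0.50032277] 0.9968277299466926 0.0187
```

View pics/top0.png

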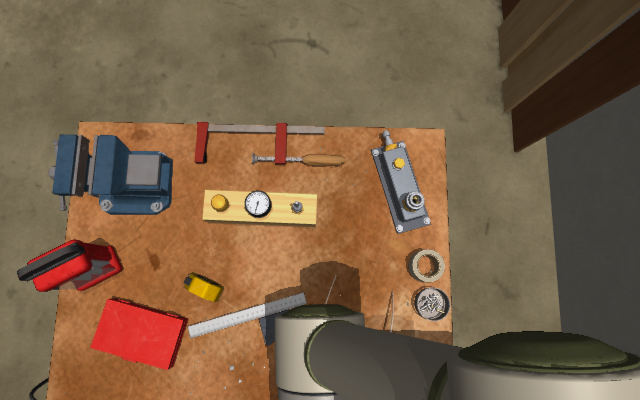

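View pics/side0.png

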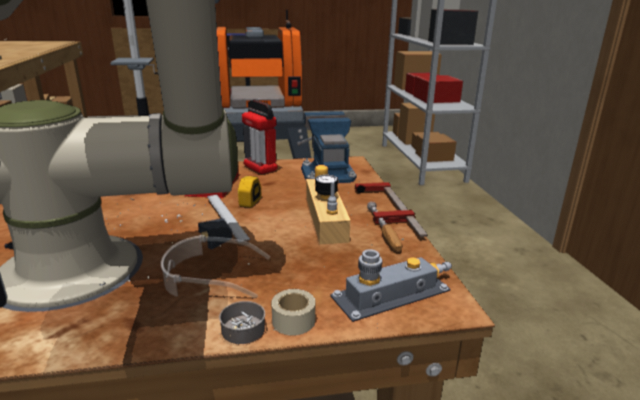

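The top view shows the gauge at about (257,203), the silencer at (219,202), the nozzle at (297,207) and the coupling mouth at (414,201). In the side view the mouth is at about (371,256) and the gauge at (326,184). Next I refine these with masks.

```bash
python3 - <<'E'
from h import *
f=snap("top");g=snap("side");im=f["frame"]
hsv=cv2.cvtColor(im,cv2.COLOR_RGB2HSV)
def blobs(m,off,n=4):
    k,l,s,c=cv2.connectedComponentsWithStats(m.astype(np.uint8))
    for i in sorted(range(1,k),key=lambda i:-s[i,4])[:n]: print(s[i]+np.r_[off,0,0,0],c[i]+off)
    return 
x0,y0=235,182
w=hsv[y0:226,x0:280]; print("dial");blobs((w[...,1]<50)&(w[...,2]>150),(x0,y0))
print("gauge all (not wood)");blobs(~((w[...,1]>60)&(w[...,2]>120)),(x0,y0),2)
# rack wood
w=hsv[180:235,190:330];m=((w[...,0]>18)&(w[...,0]<32)&(w[...,1]>60)&(w[...,2]>170)).astype(np.uint8)
c=max(cv2.findContours(m,0,2)[0],key=cv2.contourArea);r=cv2.minAreaRect(c);b=cv2.boxPoints(r)+[190,180]
B=np.array([onplane(f,*p,0.05) for p in b]);print("rack",B.round(3),[np.linalg.norm(B[i]-B[i-1]).round(3) for i in range(4)])
a=[cv2.resize(q["frame"][y:y+60,x:x+80],None,fx=8,fy=8,interpolation=cv2.INTER_NEAREST) for q,x,y in((f,375,170),)]
b=cv2.resize(g["frame"][235:295,330:410],None,fx=8,fy=8,interpolation=cv2.INTER_NEAREST)
cv2.imwrite('pics/c1.png',a[0][...,::-1]);cv2.imwrite('pics/c2.png',b[...,::-1])
print(onplane(f,257.5,203.5,.094),onplane(f,414,201,.088),cross(ray(f,414,201),ray(g,371,256)))
for q in (f,g): print(proj(q,[.4,-.15,.09]))
E
```

```text
dial
[246 192  23  23 385] [257.22077922 202.61558442]
gauge all (not wood)
[245 190  27  28 582] [257.69072165 203.73367698]
[235 221  45   5 127] [256.58267717 222.87401575]
rack [[0.458 0.244 0.05 ]
 [0.518 0.245 0.05 ]
 [0.513 0.019 0.05 ]
 [0.453 0.02  0.05 ]] [np.float64(0.224), np.float64(0.06), np.float64(0.227), np.float64(0.06)]
[0.48336509 0.13114196 0.094     ] [ 0.49485969 -0.16798045  0.088     ] (array([ 0.49876882, -0.17028168,  0.08068629]), np.float64(0.0051064517029000694))
[405.8960404  250.37066919]
[304.43009138 249.10051893]
```

View pics/c1.png

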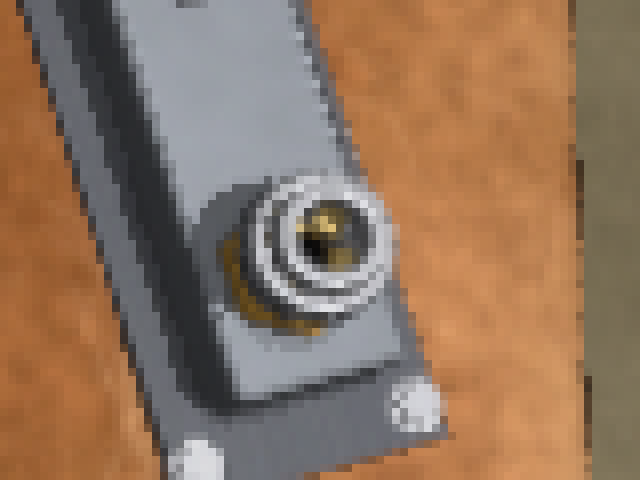

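View pics/c2.png

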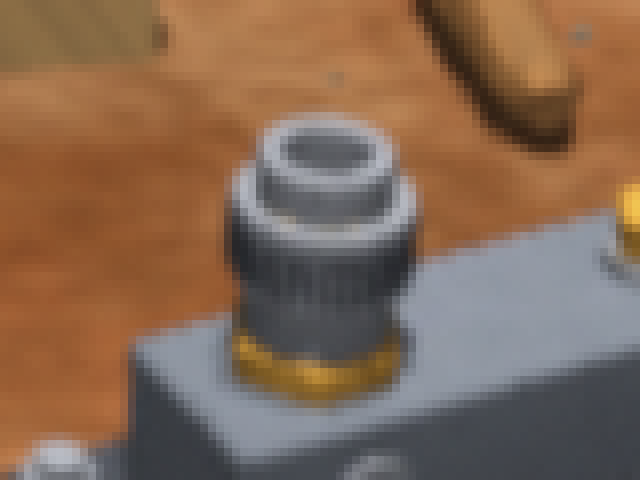

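The coupling mouth's rim centre is at about (416.5,199.2) in the top view and (370.4,253.3) in the side view. The gauge is in the rack's middle hole, and the dial agrees with the rack centre. Next: cross-check, then grasp.

```bash
python3 - <<'E'
from h import *
f=snap("top");g=snap("side")
G=onplane(f,257.2,202.6,.094);M=onplane(f,416.5,199.2,.088);Ms=onplane(g,370.4,253.3,.088)
print("G",G,"M",M,"Mside",Ms,cross(ray(f,416.5,199.2),ray(g,370.4,253.3)), "gauge in side",proj(g,G))
w=cv2.cvtColor(g["frame"],cv2.COLOR_RGB2HSV)[165:205,305:350]
k,l,s,c=cv2.connectedComponentsWithStats(((w[...,2]<70)).astype(np.uint8));print(s[1:4]+[305,165,0,0,0])
q=[.7071068,.7071068,0,0]
env.reach([G[0],G[1],.19],q); env.movel([G[0],G[1],.057],velocity=.1,guard=6)
s0=monitor.sense();print(s0["clock"],s0["position"],s0["contact_force"])
env.close_gripper(80);env.hold(.2)
s=monitor.sense();print(s["clock"],s["position"],s["finger_gap"],s["gripper_force"],s["contact_force"],s["joints"])
snap("side","grasp.png")
E
```

```text
G [0.48508694 0.1317795  0.094     ] M [ 0.49846688 -0.17288083  0.088     ] Mside [ 0.49905002 -0.17369193  0.088     ] (array([ 0.49889462, -0.17306011,  0.0875718 ]), np.float64(0.000691132436914023)) gauge in side [326.30748997 178.07883217]
[[311 165   5   4  13]
 [328 166  20   8 110]
 [305 176   1   2   2]]
4.35 [0.48542044 0.13180097 0.05751209] [ 0.32455807 -0.28953323  0.80750518]
4.9833 [0.4856293  0.131798   0.05758083] 0.5636553934016142 82.20367670059204 [ 0.14278535 -0.41070058  6.62951701] [3.17653566e-02 4.79042443e-01 1.76351102e+00 3.96626071e-05
 8.97451110e-01 3.17626851e-02]
```

View pics/grasp.png

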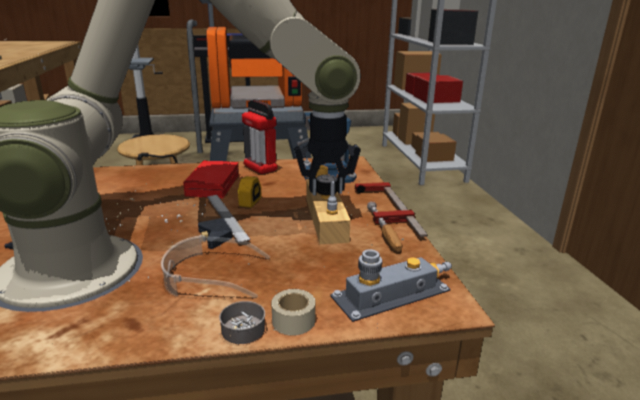

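The gap of about 48 mm matches the drum, so the gauge is gripped in the rack. Lift and carry it above the mouth.

```bash
python3 - <<'E'
from h import *
p=monitor.sense()["position"]
env.movel([p[0],p[1],.215],velocity=.12)
env.movel([.4987,-.1731,.215],velocity=.2)
env.movel([.4987,-.1731,.158],velocity=.1);env.hold(.3)
s=monitor.sense();print(s["clock"],s["position"],s["finger_gap"],s["contact_force"],s["ft_torque"])
g=snap("side");f=snap("top")
a=cv2.resize(g["frame"][200:275,330:410],None,fx=8,fy=8,interpolation=cv2.INTER_NEAREST)
cv2.imwrite('pics/h1.png',a[...,::-1])
print("expected tip/mouth px",proj(g,[*s["position"][:2],s["position"][2]-.0536]),proj(g,[.4987,-.1731,.088]))
for z in (.046,.054,.06): print(z,proj(g,[*s["position"][:2],s["position"][2]-.0536+z]))
E
```

```text
9.1917 [ 0.49882522 -0.17316832  0.15836095] 0.5667520809090387 [-0.32430835  0.31770265 -1.96947291] [-0.0181935  -0.03151993 -0.04295537]
expected tip/mouth px [370.80735816 243.60304031] [370.0789558  253.12172183]
0.046 [372.62229014 216.47707541]
0.054 [372.94790651 211.61041471]
0.06 [373.19412693 207.93040549]
```

View pics/h1.png

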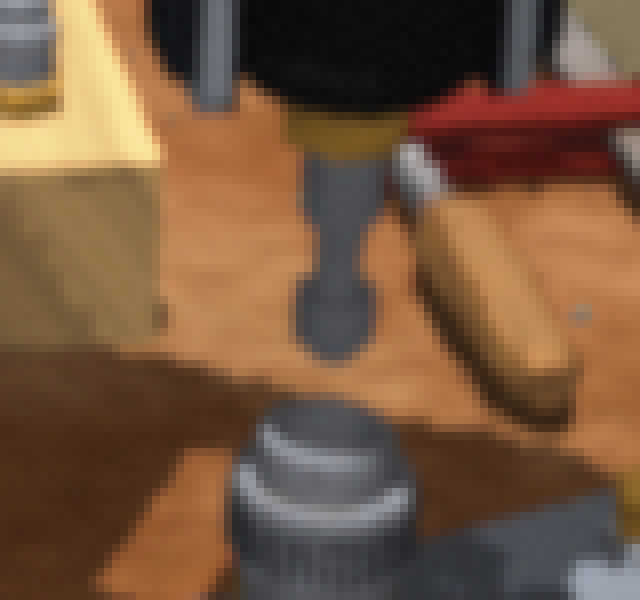

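The plug tip hangs at about (371,243.5), where FK predicted it, over the mouth rim at (370.4,253), and it is upright. Lateral error is under about 1 mm. Enter with a guard.

```bash
python3 - <<'E'
from h import *
b=np.array(monitor.sense()["contact_force"])
x,y=.4987,-.1731
for z in (.146,.140,.136,.132,.128,.1255):
    hit=env.movel([x,y,z],velocity=.02,guard=3.5)
    s=monitor.sense();print(round(s["clock"],2),hit,s["position"].round(4),(np.array(s["contact_force"])-b).round(2),np.array(s["ft_torque"]).round(2))
    if hit:break
E
```

```text
10.04 False [ 0.4988 -0.1731  0.1461] [-0.13 -0.77  0.19] [-0.02 -0.02  0.01]
10.49 False [ 0.4987 -0.1731  0.1399] [-1.15 -0.46  0.58] [0.04 0.01 0.01]
10.84 False [ 0.4986 -0.1731  0.1359] [ 0.59 -0.67  0.14] [-0.01 -0.03 -0.02]
11.19 False [ 0.4986 -0.1731  0.1319] [-0.18 -0.71  0.45] [ 0.03  0.06 -0.02]
11.54 False [ 0.4987 -0.1731  0.1279] [-0.52 -0.63  0.59] [-0.02 -0.05  0.  ]
11.82 False [ 0.4987 -0.1731  0.1254] [ 0.1  -1.   -0.15] [0.03 0.02 0.03]
```

```bash
python3 - <<'E'
from h import *
b=np.array([-.32,.32,-1.97])
x,y=.4987,-.1731
for z in (.122,.118,.112,.107,.105,.104,.103,.102,.1013,.1006,.1,.0995,.099):
    hit=env.movel([x,y,z],velocity=.02,guard=14)
    env.hold(.1)
    s=monitor.sense();F=np.array(s["contact_force"])-b
    print(round(s["clock"],2),hit,s["position"].round(4),F.round(2),np.array(s["ft_torque"]).round(2),round(s["finger_gap"],3))
    if hit or (z<.1045 and F[2]>9):break
E
```

```text
12.24 False [ 0.4988 -0.173   0.122 ] [ 1.04 -0.21 -0.01] [ 0.18 -0.08  0.01] 0.571
12.69 False [ 0.4985 -0.173   0.1177] [ 1.38  0.55 -1.85] [ 0.04 -0.11 -0.04] 0.565
13.24 False [ 0.4985 -0.173   0.1117] [ 0.67 -0.76 -0.89] [ 0.04 -0.09  0.02] 0.566
13.74 False [ 0.4986 -0.173   0.1068] [ 1.27 -0.87 -1.41] [ 0.04 -0.18  0.  ] 0.561
14.09 False [ 0.4987 -0.1731  0.1049] [ 1.33  0.04 -1.09] [ 0.03 -0.21  0.04] 0.564
14.44 False [ 0.4985 -0.173   0.1037] [ 0.92 -0.09 -2.82] [ 0.09 -0.15  0.02] 0.567
14.79 False [ 0.4988 -0.1731  0.1031] [ 0.49  0.96 -0.68] [ 0.15 -0.07 -0.06] 0.568
15.14 False [ 0.4989 -0.1732  0.1022] [0.5  0.91 2.38] [ 0.09 -0.17 -0.02] 0.571
15.49 False [ 0.4989 -0.1732  0.1015] [1.03 0.58 4.97] [ 0.16 -0.24 -0.02] 0.567
15.84 False [ 0.4989 -0.1732  0.1008] [1.35 1.   7.39] [ 0.18 -0.14  0.01] 0.567
16.19 False [ 0.4989 -0.1732  0.1004] [0.94 1.03 8.18] [ 0.18 -0.01  0.03] 0.567
16.54 False [ 0.4989 -0.1732  0.1   ] [ 1.23  1.8  10.78] [0.18 0.06 0.05] 0.568
```

Pressed home: the seal reacts at about 4 N/mm. Now the tug in fine steps.

```bash
cat >> h.py <<'E'
def meanF(n=6):
    r=[]
    for _ in range(n): env.hold(.03); r.append(monitor.sense()["contact_force"])
    return np.mean(r,0)-np.array([-.32,.32,-1.97])
E
python3 - <<'E'
from h import *
x,y=.4987,-.1731
for z in (.102,.103,.104): env.movel([x,y,z],velocity=.02)
F=meanF();print(F.round(2))
while z<.1085 and F[2]>-13.3:
    d=.0003 if F[2]>-3 else .00012
    z+=d; env.movel([x,y,z],velocity=.01,guard=8); F=meanF(4)
    print(round(z,5),monitor.sense()["position"][2].round(5),F.round(2))
ok=F[2]<-13
if ok:
    for _ in range(5): print(meanF(8)[2].round(2))
    env.movel([x,y,.103],velocity=.01)
s=monitor.sense();print(ok,s["clock"],s["position"],meanF())
E
```

```text
[ 0.42  0.46 -2.27]
0.1043 0.10391 [ 0.59  0.35 -6.8 ]
0.10442 0.10412 [-0.03  0.57 -9.52]
0.10454 0.1043 [ -0.03   1.46 -11.75]
0.10466 0.10445 [ -1.01   1.22 -14.13]
-14.66
-15.04
-15.38
-15.69
-16.08
True 20.7 [ 0.49944069 -0.17342284  0.10389026] [-0.94589674  1.80413267 -4.91290843]
```

Held about 15 N for 1.2 s, and the gauge stayed locked. Unload, release, retreat and check.

```bash
python3 - <<'E'
from h import *
for z in (.1032,.1028,.1024,.102):
    env.movel([.4987,-.1731,z],velocity=.01);F=meanF();print(z,monitor.sense()["position"].round(4),F.round(2))
    if F[2]>0:break
env.release();env.hold(.3)
env.movel([.4987,-.1731,.22],velocity=.1)
env.movel([.36,-.05,.3],velocity=.2);env.hold(.5)
s=monitor.sense();print(s["clock"],s["position"],s["finger_gap"])
f=snap("top","e1.png");g=snap("side","e2.png")
a=cv2.resize(g["frame"][150:325,300:475],None,fx=3,fy=3)
cv2.imwrite('pics/e.png',np.hstack([a[...,::-1]]))
print("exp dial px (top .139, at 39.5)",proj(g,[.4987,-.1731,.1385]))
E
```

```text
0.1032 [ 0.4992 -0.1734  0.1037] [ 0.91  1.38 -1.41]
0.1028 [ 0.4988 -0.1732  0.1029] [0.7  0.19 0.7 ]
25.5417 [ 0.3600349  -0.05003431  0.29993527] 0.9997601506031816
exp dial px (top .139, at 39.5) [372.035914   223.83307506]
```

View pics/e.png

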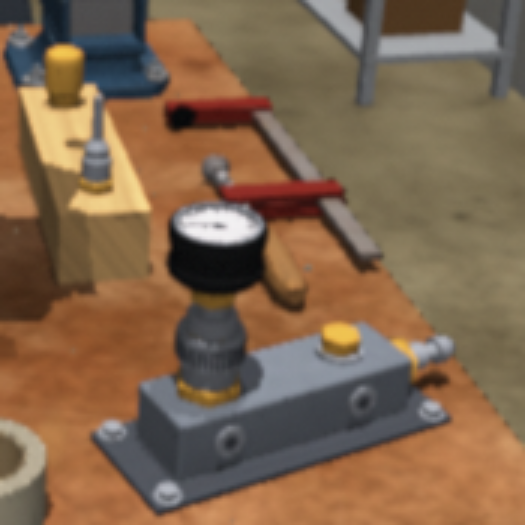

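The dial centre is at (372.3,224), against (372.0,223.8) expected for a locked gauge. The gauge is upright, and the nozzle and silencer are still in the rack.

```bash
python3 -c "
from h import *
print(job.hand_in())"
```

```text
the job is handed in; nothing more can be done
None
```

The gauge is locked in the coupling and released after a tug of about 15 N (peak reading about 16 N) held for 1.2 s; the nozzle and silencer are still in the rack, and the job was handed in at about 26 s, with no verdict returned.

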